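Scrub out the open tube and hang the brush back

TASK

The open glass tube in the rack needs scrubbing out. Take the tube brush off its stand and scrub the inside with three full strokes, each time pushing the tip gently right down to the bottom of the tube and between strokes drawing the brush up until the bristles show at the mouth; then hang the brush back in the fork of its stand as it was. Do not ram the glass, and leave the other things where they stand.

Things in the scene. Friction and masses are not known exactly. Their poses are not given: they have to be found in the camera images.
- brush: Tube brush, 202 mm long, about 70 g, hanging upright in its stand; round, any yaw is equal. Origin at the lower tip of the bristles, z along its axis to the handle. From the tip: white bristle head 0 to 60 mm; twisted wire stem, 5 mm thick, to 130 mm; collar, a disc 27 mm in diameter, 130 to 135 mm; grey plastic handle, 18 mm in diameter, to 202 mm.
- brush_head (a point): Point on the brush's axis in the middle of the bristle head, 30 mm above the tip. The head is 29 mm in diameter, tapering over its lowest 17 mm to 17 mm at the tip, and springy: it squeezes into the 27 mm bore of the tube, drags lightly there (1 to 3 N), and finds its way in if up to 4 mm off centre.
- brush_handle (a point): Point on the brush's axis in the handle, 172 mm above the tip; grip here from above, fingers pointing down along the brush.
- brush_collar (a point): Centre of the underside of the brush's collar, on the brush's axis 130 mm above the tip.
- open_tube: The open glass tube without a cap, upright in one of the places of the rack and held fast by it. Outer diameter 31 mm, bore 27 mm, 116 mm high. Origin at the centre of its underside (10 mm above the bench), z up. Inside, the flat floor lies 4 mm above the origin. The two capped tubes (blue caps 34 mm wide, as high as the open tube) stand 54 mm or more away from it.
- tube_mouth (a point): Centre of the open tube's mouth, 116 mm above its origin.
- rack: Sheet aluminium tube rack, 74 x 232 mm, 86 mm high, fixed to the bench. Origin at the centre of its underside; four places in a line along its y axis, at -81, -27, 27 and 81 mm: one open tube, two capped tubes and an empty place, in any order.
- brush_stand: Grey drip stand, fixed to the bench: base tray 118 x 100 mm, a post on its +x side and at the top a level steel fork of two tines that opens to its own -x (roughly towards the robot). Origin on the bench, under the axis of the hanging brush. Nothing of it is higher than 164 mm.
- fork_seat (a point): Where the centre of the collar's underside rests: in the slot, level with the tines' top, 160 mm above the bench; axes as the stand's. Tines 8 mm wide and 6 mm thick, slot 12 mm, reaching to x = -25 mm; the tips (x = -25 to -18 mm) are raised 3 mm to keep the collar in. To take the brush out or in, hold it about 8 mm higher and slide it along x, stem in the slot.
- beaker: Small empty glass beaker, 46 mm wide, 57 mm high, loose on the bench; a bystander. Origin at its underside.
- small_bottle: Capped glass bottle, 43 mm wide, 88 mm high, loose on the bench; a bystander. Origin at its underside.

How it is judged:
On the way, in this order (a step that is already met when the one before it is completed fails the run):
1. stroke 1: the tip of the brush is at the bottom of the open tube (within 12 mm of its floor) (horizontal distance between brush and open_tube below 0.012 m and z of brush in the frame of open_tube between -0.004 and 0.016 m), for 0.05 s.
2. after stroke 1: the brush is drawn up so that the bristles show at the mouth (tip at least 50 mm above the tube's floor) (z of brush in the frame of open_tube above 0.056 m and horizontal distance between brush and open_tube below 0.03 m).
3. stroke 2: the tip of the brush is at the bottom of the open tube (within 12 mm of its floor) (all of step 1), for 0.05 s.
4. after stroke 2: the brush is drawn up so that the bristles show at the mouth (tip at least 50 mm above the tube's floor) (all of step 2).
5. stroke 3: the tip of the brush is at the bottom of the open tube (within 12 mm of its floor) (all of step 3), for 0.05 s.
6. after stroke 3: the brush is drawn up so that the bristles show at the mouth (tip at least 50 mm above the tube's floor) (all of step 4).
At the end, for the whole second after the job is handed in: The brush hangs at rest (under 0.05 m/s) in the fork again, handle up: collar lying on the tines (underside within 2.5 mm of their top), centred within 8 mm of the seat, axis within 0.12 rad of vertical (horizontal distance between brush_collar and fork_seat below 0.008 m and z of brush_collar in the frame of fork_seat between -0.004 and 0.0025 m and angle between brush's own z axis and vertical below 0.12 rad and linear speed of brush below 0.05 m/s); the robot touches nothing.
It fails at once if the brush is rammed against the tube (over 40 N) (contact force between brush and open_tube above 40 N).
It fails at once if the beaker or the small bottle is shifted by more than 20 mm or tipped over (distance of any of beaker, small_bottle from where it was at the start of the episode above 0.02 m or angle between any of beaker, small_bottle's own z axis and vertical above 0.5 rad).
It also fails if it takes over 64 s, if anything falls off the work surface, if the arm or the gripper's body presses on something with over 40 N, if the wrist force passes 120 N, or if a joint passes its speed limit or range.

ROBOT

A 6-joint arm with a two-finger parallel gripper is mounted at the origin on a cart in front of the work surface, level with it; the furniture and walls round the work are solid. World frame = base frame: x ahead of the robot, y to its left, z up, the work surface at z = 0. Lengths are in m, angles in rad, forces in N, time in s.
With the tool pointing down it reaches from about 0.35 to 0.775 m from the base axis. Payload 7.3 kg.
Tool frame: the origin (TCP) lies at the very end of the fingers, on their centre line; the grasp point (between the pads) lies 19 mm behind it; z points along the fingers, y is the line along which they close (so a half turn about z gives the same grasp; the last joint's range is limited). The gripper opens to 92 mm and grips with 3 to 60 N. Pads are 19 mm wide; open, the fingers measure 130 mm over their backs; the gripper's body (75 mm by 190 mm) begins 47 mm behind the grasp point.
Start: joints at [1.188, 0.342, 1.524, -0, 1.275, -0.146], TCP at [0.123, 0.51, 0.227] pointing down, gripper open.
Joint ranges: [-2.53, 2.53], [-0.77, 2.02], [0.04, 2.7], [-1, 4.14], [0.28, 2.66], [-3.11, 3.11]. Speed limits (rad/s): [2.57, 2.57, 3.14, 3.14, 3.14, 3.14].

INTERFACE

Orientations are given as a unit quaternion [x, y, z, w].
In Python, from station import robot, imaging gives the robot as it stands (robot), with the cameras (imaging).
- The arm moves only by the shell command python3 nudge.py 'ROWS' [FORCE]. ROWS is a JSON list of rows, 1 to 12 of them, each written [[dx, dy, dz], [rx, ry, rz], opening]: dx, dy, dz in shares of the most that a row can go, 1 being 62.5 mm, then a rotation vector rx, ry, rz in a scale on which 1.0 is pi rad, then the finger opening in m; each row shifts and turns the commanded pose from where the row before left it, along the tool's axes as they then stand; what a row does not reach is not made up. A row lasts 1/8 s, in which the tool goes at most 0.0625 m and 0.188 rad, less where a joint would pass 70% of its speed; a pose out of reach is approached as far as the arm can. The fingers move at their own pace and stop on an object; FORCE is the grip in N (left out, the last holds). Time passes only in rows, so rows that do not move let the fingers close. It prints the time, the measured TCP pose, the force, the opening and the grip force at its end. No shift or turn number may pass 1 either way. Input that does not fit is refused with a message, and nothing moves.
- robot.observe(): the state, without advancing time (a new reading comes with each control period).
- imaging.grab_frame(name): name is "scene" or "top" or "wrist"; returns a dict with "pixels" (480x640x3 uint8, blue, green, red), "fov_y" (degrees; the focal length in pixels is half the picture's height over the tangent of half this angle, whatever the lens; pixels are square), "cx", "cy" (the principal point, pixels), "world_from_camera" (4x4, takes a point from camera to world coordinates). Camera axes: x right, y down, z forward; pixel columns grow to the right and rows downward; lengths in m; the calibration is good to about 2 mm. A picture is of the moment at which its call begins. There is no depth.
- robot.job_done(): hands the job in; it is judged then, once.
The state is a dict: "t": time; "joint_positions": joint angles; "qd": joint speeds; "effort": joint torques, N m; "position": TCP position; "orientation": TCP orientation; "wrist_force": force on the tool from outside, world axes, zero at the start; "ft_torque": the same for the moment, N m; "opening": finger opening in m; "grasp_force": force on a finger pad.
Only numpy, scipy, OpenCV 4.12 (cv2) and the standard library are available. Lean on these libraries where they do the work, as an engineer would, in place of code of your own. Each camera call takes 0.05 s, during which the arm holds its last target. There are 200 camera calls.

## Working session

There is one attempt and no reset: what is moved stays moved. The work goes in short steps, Python scripts to look and compute and a shell command to move; the robot and the scene stay as the last step left them, time stands still between calls to the robot, and variables do not carry over. Pictures are saved under pics/ and viewed, at most 13 in all, crops included, and the job is handed in when it is done.

```bash
ls; mkdir -p pics
cat > h.py <<'E'
import numpy as np, cv2, json
from station import robot, imaging
def grab(n,save=None):
    f=imaging.grab_frame(n); 
    p=np.array(f["pixels"]).astype(np.uint8)
    if save: cv2.imwrite(f"pics/{save}.png",p)
    fl=240/np.tan(np.radians(f["fov_y"])/2)
    return p,(fl,f["cx"],f["cy"],np.array(f["world_from_camera"]))
def ray(c,u,v):
    d=c[3][:3,:3]@np.array([(u-c[1])/c[0],(v-c[2])/c[0],1.]); return c[3][:3,3],d/np.linalg.norm(d)
def plane(c,u,v,z):
    o,d=ray(c,u,v); return o+d*(z-o[2])/d[2]
def tri(rs):
    A=0;b=0
    for o,d in rs:
        P=np.eye(3)-np.outer(d,d);A=A+P;b=b+P@o
    x=np.linalg.solve(A,b); return x,[float(np.linalg.norm(np.cross(x-o,d))) for o,d in rs]
E
python3 - <<'E'
from h import *
np.set_printoptions(precision=4,suppress=True)
for n in("scene","top","wrist"):
    p,c=grab(n,n+"0");print(n,c[0],c[1],c[2]);print(c[3])
print(robot.observe())
E
```

```text
nudge.py
pics
station.py
scene 497.26173697471097 322.62170477073715 237.39093533912506
[[ 0.6376 -0.4129  0.6504 -0.1436]
 [-0.7703 -0.3337  0.5433 -0.5845]
 [-0.0073 -0.8475 -0.5308  0.7176]
 [ 0.      0.      0.      1.    ]]
top 613.3077963368268 320.8031508536174 245.6067248852116
[[ 0.0139 -0.984   0.1777  0.3387]
 [-0.9999 -0.0129  0.0065 -0.0069]
 [-0.0041 -0.1778 -0.9841  1.3223]
 [ 0.      0.      0.      1.    ]]
wrist 382.7047767616793 320.2526951679546 239.15281435220336
[[ 0.2347  0.9266  0.294   0.044 ]
 [ 0.9721 -0.2234 -0.0721  0.5292]
 [-0.0011  0.3027 -0.9531  0.3841]
 [ 0.      0.      0.      1.    ]]
{'t': 0.15, 'joint_positions': array([ 1.188 ,  0.3426,  1.5248, -0.    ,  1.2754, -0.146 ]), 'qd': array([-0.    , -0.0013, -0.0026,  0.0008, -0.0005, -0.001 ]), 'effort': array([  0.0011, -43.1476, -24.4353,   0.0717,   0.0538,  -0.0001]), 'position': array([0.123 , 0.5101, 0.2262]), 'orientation': array([ 0.1181,  0.993 , -0.0006, -0.0001]), 'wrist_force': array([-0.7097, -0.7436,  0.4237]), 'ft_torque': array([ 0.0448, -0.0012, -0.0088]), 'grasp_force': 0.0, 'opening': 0.09196234212516835}
```

View pics/scene0.png

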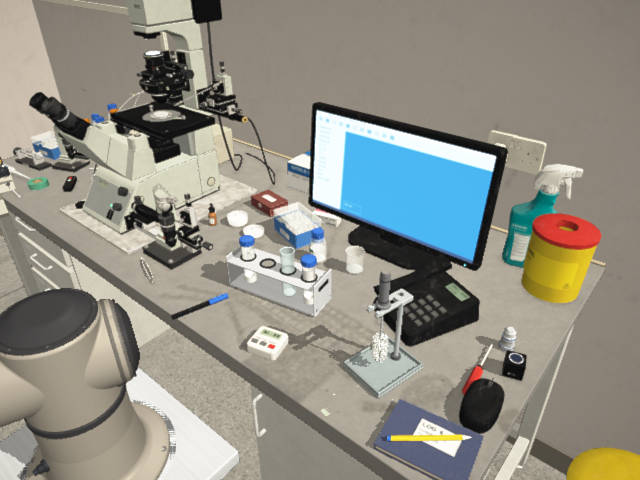

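View pics/top0.png

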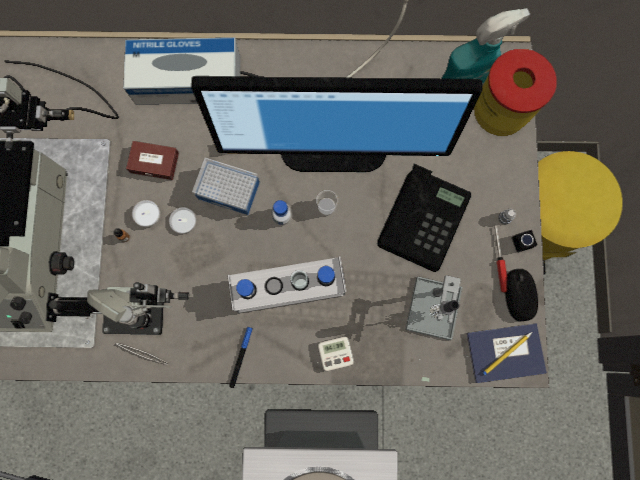

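The rack sits at about (285,285) in the top view. Left to right it holds a capped tube (246,288), the empty place (274,285), the open tube (300,281) and a capped tube (326,275). The brush handle is at about (450,305) in the top view and (385,290) in the scene view. Next I'll enlarge these areas.

Run:
```python
from h import *
t=cv2.imread("pics/top0.png");s=cv2.imread("pics/scene0.png")
z=lambda i,x,y,w,h:cv2.resize(i[y:y+h,x:x+w],(400,300),interpolation=cv2.INTER_CUBIC)
m=np.vstack([np.hstack([z(t,395,265,80,60),z(t,270,250,80,60)]),np.hstack([z(s,340,265,100,75),z(s,260,235,80,60)])])
cv2.imwrite("pics/mos.png",m)
```

```text
(no output)
```

View pics/mos.png

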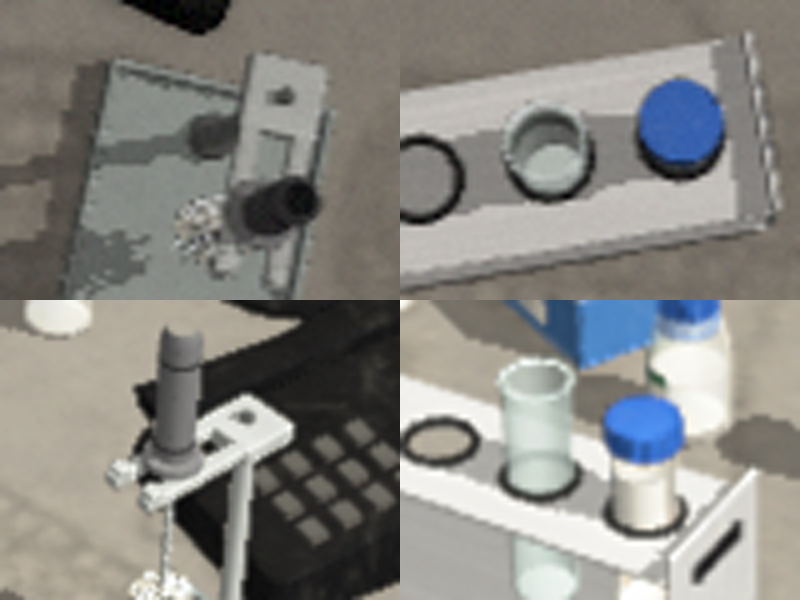

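The mosaic shows these positions in full-image pixels:

| Point | Top view | Scene view |
|---|---|---|
| Handle top | (455,304.6) | (385.3,273.8) |
| Tube mouth | (299.4,279.4) | (287.2,251) |
| Collar | about (446,307) | (383.5,306) |

In the top view the post is at the far end of the fork, at about (451.5,284). I'll triangulate from these.

Run:
```python
from h import *
np.set_printoptions(precision=4,suppress=True)
_,s=grab("scene");_,t=grab("top")
for n,a,b in [("handletop",(385.3,273.5),(455,304.6)),("mouth",(287.2,251),(299.4,279.4)),("collar",(383.5,306.5),(446,307)),
 ("capR",(260+243/5,235+108/5),(326.3,274.5)),("hole",(340+244/4,265+115/4),(451.5,284.2))]:
    print(n,tri([ray(s,*a),ray(t,*b)]))
print("top planes: handle",plane(t,455,304.6,.232),"mouth",plane(t,299.4,279.4,.126),"hole",plane(t,451.5,284.2,.164),"capL",plane(t,246,287.3,.126),"capR",plane(t,326.3,274.5,.126))
print("beaker",plane(t,327,203,.03),"bottle",plane(t,282,211,.08))
print("scene: collar@.16",plane(s,383.5,306.5,.163),"tips",plane(s,371.3,307.5,.163),plane(s,378,314.3,.163),"hole",plane(s,401,293.7,.162))
```

```text
handletop (array([ 0.432 , -0.2388,  0.231 ]), [0.0008345302048487739, 0.0008345302048489412])
mouth (array([0.4867, 0.0416, 0.1296]), [0.00044714041349317503, 0.00044714041349335577])
collar (array([ 0.434 , -0.2378,  0.1585]), [6.417506057219255e-05, 6.417506057213116e-05])
capR (array([ 0.4965, -0.0108,  0.1324]), [0.00023720355115121336, 0.00023720355115116698])
hole (array([ 0.4762, -0.2472,  0.1654]), [0.0007472390148663651, 0.0007472390148662584])
top planes: handle [ 0.4324 -0.2392  0.232 ] mouth [0.4868 0.042  0.126 ] hole [ 0.4768 -0.2481  0.164 ] capL [0.4698 0.1464 0.126 ] capR [ 0.4972 -0.0106  0.126 ]
beaker [ 0.6662 -0.0105  0.03  ] bottle [0.6352 0.083  0.08  ]
scene: collar@.16 [ 0.4294 -0.2406  0.163 ] tips [ 0.414  -0.2259  0.163 ] [ 0.4067 -0.2448  0.163 ] hole [ 0.4794 -0.2446  0.162 ]
```

The points agree: the handle top is at z 0.231 and the mouth at about 0.13. The mouth-to-cap spacing is 53.6 mm, against 54 mm expected. I'll align the tool with the world axes (tool x = -world x, y = y, z = -z) and move over towards the brush.

The rows are not in the units I measure in: shifts go in shares of 62.5 mm and turns go in shares of pi rad. I convert before sending: -0.05 m is -0.8, -0.04 m is -0.64, -0.12 rad / 3.1416 = -0.0382.

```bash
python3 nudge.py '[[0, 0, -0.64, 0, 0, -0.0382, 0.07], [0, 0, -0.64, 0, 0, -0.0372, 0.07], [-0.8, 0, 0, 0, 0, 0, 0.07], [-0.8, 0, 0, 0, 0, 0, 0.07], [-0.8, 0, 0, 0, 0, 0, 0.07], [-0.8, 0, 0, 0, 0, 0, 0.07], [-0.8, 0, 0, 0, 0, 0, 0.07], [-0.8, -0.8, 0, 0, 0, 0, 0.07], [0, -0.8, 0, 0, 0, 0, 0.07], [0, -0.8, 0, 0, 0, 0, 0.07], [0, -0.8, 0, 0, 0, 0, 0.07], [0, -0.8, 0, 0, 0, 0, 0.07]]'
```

```text
refused: ROWS must be rows with the three-number parts in brackets of their own. Nothing was moved.
```

I used the wrong layout. The manual says rows with the three-number parts in brackets of their own; once more.

```bash
python3 nudge.py '[[[0, 0, -0.64], [0, 0, -0.0382], 0.07], [[0, 0, -0.64], [0, 0, -0.0372], 0.07], [[-0.8, 0, 0], [0, 0, 0], 0.07], [[-0.8, 0, 0], [0, 0, 0], 0.07], [[-0.8, 0, 0], [0, 0, 0], 0.07], [[-0.8, 0, 0], [0, 0, 0], 0.07], [[-0.8, 0, 0], [0, 0, 0], 0.07], [[-0.8, -0.8, 0], [0, 0, 0], 0.07], [[0, -0.8, 0], [0, 0, 0], 0.07], [[0, -0.8, 0], [0, 0, 0], 0.07], [[0, -0.8, 0], [0, 0, 0], 0.07], [[0, -0.8, 0], [0, 0, 0], 0.07]]'; python3 nudge.py '[[[0, -0.8, 0], [0, 0, 0], 0.07], [[0, -0.8, 0], [0, 0, 0], 0.07], [[0, -0.8, 0], [0, 0, 0], 0.07], [[0, -0.8, 0], [0, 0, 0], 0.07], [[0, -0.8, 0], [0, 0, 0], 0.07], [[0, -0.8, 0], [0, 0, 0], 0.07], [[0, -0.8, 0], [0, 0, 0], 0.07], [[0, -0.8, 0], [0, 0, 0], 0.07], [[0, -0.8, 0], [0, 0, 0], 0.07], [[0, -0.8, 0], [0, 0, 0], 0.07], [[0, 0, 0], [0, 0, 0], 0.07], [[0, 0, 0], [0, 0, 0], 0.07]]'
```

```text
t: 1.75
position: [0.4172, 0.2646, 0.3066]
orientation: [-0.0, 1.0, -0.0, 0.0]
wrist_force: [0.5, -0.4, 0.4]
opening: 0.0699
grasp_force: 0.0
t: 3.25
position: [0.4173, -0.2332, 0.3065]
orientation: [0.0, 1.0, 0.001, -0.0]
wrist_force: [-0.3, 0.6, 0.6]
opening: 0.0702
grasp_force: 0.0
```

Run:
```python
from h import *
p,c=grab("wrist","w1")
print(robot.observe()); print(c)
```

```text
{'t': 3.3, 'joint_positions': array([-6.69529442e-01,  2.01440873e-01,  1.49614994e+00,  4.89218787e-04,
        1.44457863e+00, -2.24123943e+00]), 'qd': array([ 0.01511743, -0.01041865,  0.00054781, -0.00150979, -0.00130129,
       -0.00244202]), 'effort': array([-7.23987892e-01, -3.65091705e+01, -2.60121399e+01, -1.18015464e-01,
        1.65915198e-02,  9.16696990e-04]), 'position': array([ 0.41743249, -0.23276132,  0.30665434]), 'orientation': array([-4.25970459e-04,  9.99999838e-01,  3.69284745e-04, -7.53683377e-05]), 'wrist_force': array([-0.24962965,  0.48481487, -0.05713975]), 'ft_torque': array([-0.00091555,  0.06981905, -0.03037135]), 'grasp_force': 0.0, 'opening': 0.06999700659856568}
(np.float64(382.7047767616793), 320.2526951679546, 239.15281435220336, array([[ 3.65699816e-04,  9.53161714e-01,  3.02460927e-01,
         3.36006876e-01],
       [ 9.99999312e-01, -6.85740264e-04,  9.51930564e-04,
        -2.33652595e-01],
       [ 1.11475340e-03,  3.02460371e-01, -9.53161309e-01,
         4.64485876e-01],
       [ 0.00000000e+00,  0.00000000e+00,  0.00000000e+00,
         1.00000000e+00]]))
```

View pics/w1.png

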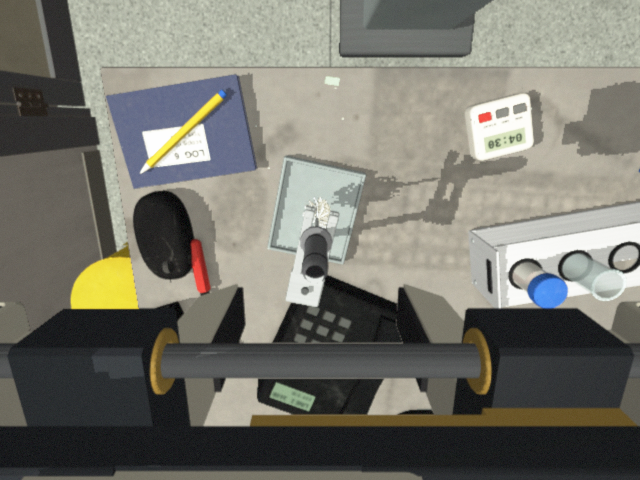

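The wrist view shows the handle top at about (315,271), the collar at (317,240), the fork plate running from about (320,210) to (305,305), and its hole at (304,292). I'll enlarge that to get the fork's yaw.

Run:
```python
import cv2
p=cv2.imread("pics/w1.png");cv2.imwrite("pics/w1c.png",cv2.resize(p[200:315,265:375],None,fx=5,fy=5,interpolation=cv2.INTER_CUBIC))
```

```text
(no output)
```

View pics/w1c.png

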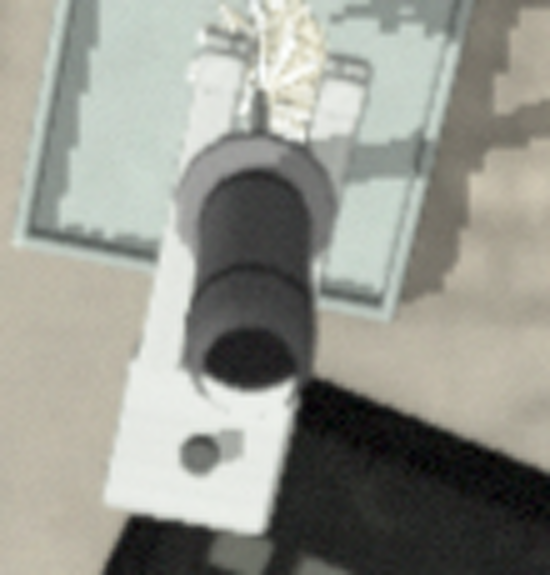

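Run:
```python
from h import *
np.set_printoptions(precision=4,suppress=True)
_,w=grab("wrist");_,t=grab("top")
P=lambda u,v,z:plane(w,265+u/5,200+v/5,z)[:2]
print("handletop",P(250,355,.232),"collar top",P(255,207,.165))
a=P(192,62,.163);b=P(372,68,.163);c=P(105,503,.160);d=P(268,533,.160)
print(a,b,c,d,"mids",(a+b)/2,(c+d)/2)
v=(c+d)/2-(a+b)/2;print("yaw",np.arctan2(v[1],v[0]),"L",np.hypot(*v), "edgeyaws",[np.arctan2(*(q-p)[::-1]) for p,q in((a,c),(b,d))], "w",np.hypot(*(a-b)),np.hypot(*(c-d)),"hole",P(200,455,.163))
print("tri handle",tri([ray(w,315,271),ray(t,455,304.6)]))
print("tube mouth wrist",plane(w,608,281,.126))
# tray edges z~.01
l=[P(15,243,.01),P(65,5,.01)];print("tray",np.arctan2(*(l[0]-l[1])[::-1]))
r=[P(395,318,.01),P(465,20,.01)];print("tray",np.arctan2(*(r[0]-r[1])[::-1]))
```

```text
handletop [ 0.4319 -0.2364] collar top [ 0.4332 -0.2364]
[ 0.4092 -0.2466] [ 0.4102 -0.2174] [ 0.4896 -0.263 ] [ 0.4955 -0.2344] mids [ 0.4097 -0.232 ] [ 0.4926 -0.2487]
yaw -0.19865471881104113 L 0.08451489550468132 edgeyaws [np.float64(-0.20179993459235882), np.float64(-0.1956857378459112)] w 0.029159584313579172 0.029280183197809683 hole [ 0.4789 -0.2461]
tri handle (array([ 0.4315, -0.2375,  0.2349]), [0.0012992458939349379, 0.0012992458939349238])
tube mouth wrist [0.4858 0.0441 0.126 ]
tray -0.23481330501177122
tray -0.19723022719308492
```

The fork yaw is about -0.199 rad. The brush axis is at (0.432,-0.237), on the fork's centre line. Now I'll descend onto the handle and grip it.

In the tool's units: 0.03 m is 0.48, -0.0146 m is -0.2336.

```bash
python3 nudge.py '[[[-0.2336, -0.0672, 0.32], [0, 0, 0], 0.07], [[0, 0, 0.48], [0, 0, 0], 0.07], [[0, 0, 0.48], [0, 0, 0], 0.07], [[0, 0, 0.4], [0, 0, 0], 0.07], [[0, 0, 0.296], [0, 0, 0], 0.07], [[0, 0, 0], [0, 0, 0], 0.05], [[0, 0, 0], [0, 0, 0], 0.03]]'; python3 nudge.py '[[[0, 0, 0], [0, 0, 0], 0.02], [[0, 0, 0], [0, 0, 0], 0.01], [[0, 0, 0], [0, 0, 0], 0.005], [[0, 0, 0], [0, 0, 0], 0.0], [[0, 0, 0], [0, 0, 0], 0], [[0, 0, 0], [0, 0, 0], 0]]' 25
```

```text
t: 4.28
position: [0.4327, -0.2377, 0.1842]
orientation: [-0.001, 1.0, -0.0, 0.001]
wrist_force: [-0.6, -0.0, 0.2]
opening: 0.0545
grasp_force: 0.0
t: 5.03
position: [0.4321, -0.238, 0.1833]
orientation: [-0.0, 1.0, 0.0, 0.0]
wrist_force: [-0.1, 1.0, 1.8]
opening: 0.0175
grasp_force: 25.0
```

In the tool's units: -0.04 m is -0.64, -0.03 m is -0.48.

```bash
python3 nudge.py '[[[0, 0, -0.072], [0, 0, 0], 0], [[0, 0, -0.072], [0, 0, 0], 0], [[0.1568, 0.032, 0], [0, 0, 0], 0], [[0.2352, 0.048, 0], [0, 0, 0], 0], [[0.2352, 0.048, 0], [0, 0, 0], 0], [[0.2352, 0.048, 0], [0, 0, 0], 0], [[0.2352, 0.048, 0], [0, 0, 0], 0], [[0, 0, -0.48], [0, 0, 0], 0], [[0, 0, -0.64], [0, 0, 0], 0], [[0, 0, -0.64], [0, 0, 0], 0], [[0, 0, -0.4], [0, 0, 0], 0], [[0, 0, 0], [0, 0, 0], 0]]'
python3 - <<'E'
from h import *
a,ca=grab("scene","s2");b,cb=grab("top","t2");print(robot.observe()["position"])
cv2.imwrite("pics/m2.png",np.hstack([cv2.resize(a[180:420,280:480],(400,480)),cv2.resize(b[210:370,380:513],(400,480))]))
E
```

```text
t: 6.52
position: [0.3636, -0.2244, 0.3285]
orientation: [0.0, 1.0, -0.001, 0.002]
wrist_force: [0.2, 0.9, -0.9]
opening: 0.0177
grasp_force: 25.0
[ 0.36285958 -0.22367021  0.32617271]
```

View pics/m2.png

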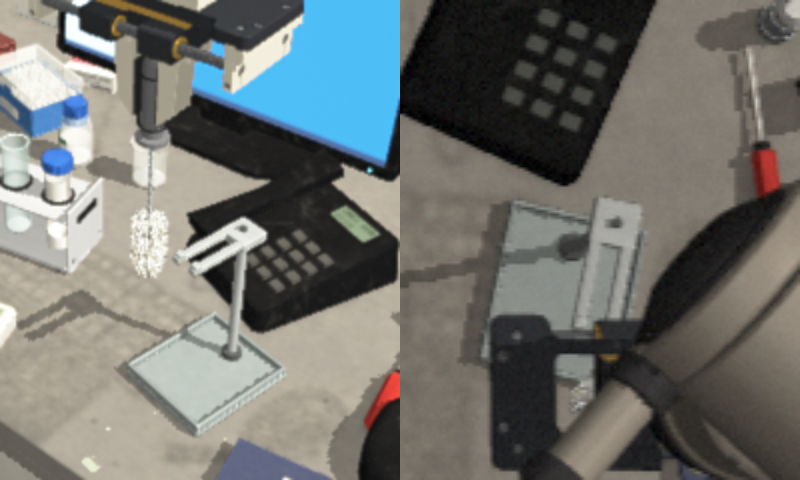

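The brush is out of the fork and held upright; in the scene view its collar is at (356,249) and its tip at (353,318). The empty fork and stand look undisturbed. Next I'll carry it over the tube.

In the tool's units: 0.0443 m is 0.7088, -0.0207 m is -0.3312.

```bash
python3 nudge.py '[[[-0.3312, 0.7088, 0], [0, 0, 0], 0], [[-0.3312, 0.7088, 0], [0, 0, 0], 0], [[-0.3312, 0.7088, 0], [0, 0, 0], 0], [[-0.3312, 0.7088, 0], [0, 0, 0], 0], [[-0.3312, 0.7088, 0], [0, 0, 0], 0], [[-0.3312, 0.7088, 0], [0, 0, 0], 0], [[0, 0, 0], [0, 0, 0], 0], [[0, 0, 0], [0, 0, 0], 0]]'
python3 - <<'E'
from h import *
a,ca=grab("scene","s3");b,cb=grab("wrist","w3");T=robot.observe()["position"];print(T)
def proj(c,p):
    q=np.linalg.inv(c[3])@np.append(p,1);return np.round([c[0]*q[0]/q[2]+c[1],c[0]*q[1]/q[2]+c[2]],1)
for n,c in(("s",ca),("w",cb)):
    print(n,"tip",proj(c,T-[0,0,.1533]),"collar",proj(c,T-[0,0,.0233]),"mouth",proj(c,[.487,.042,.126]))
cv2.imwrite("pics/m3.png",np.hstack([cv2.resize(a[180:300,237:337],(400,480),interpolation=cv2.INTER_CUBIC),cv2.resize(b[170:290,270:370],(400,480),interpolation=cv2.INTER_CUBIC)]))
E
```

```text
t: 7.62
position: [0.4869, 0.0416, 0.3258]
orientation: [-0.0, 1.0, -0.0, -0.001]
wrist_force: [-0.7, 1.1, -1.1]
opening: 0.0175
grasp_force: 25.0
[0.48709327 0.04088173 0.32659423]
s tip [286.4 233.7] collar [283.4 176.9] mouth [287.  252.3]
w tip [320.3 219.8] collar [320.3 283.6] mouth [321.5 207.2]
```

View pics/m3.png

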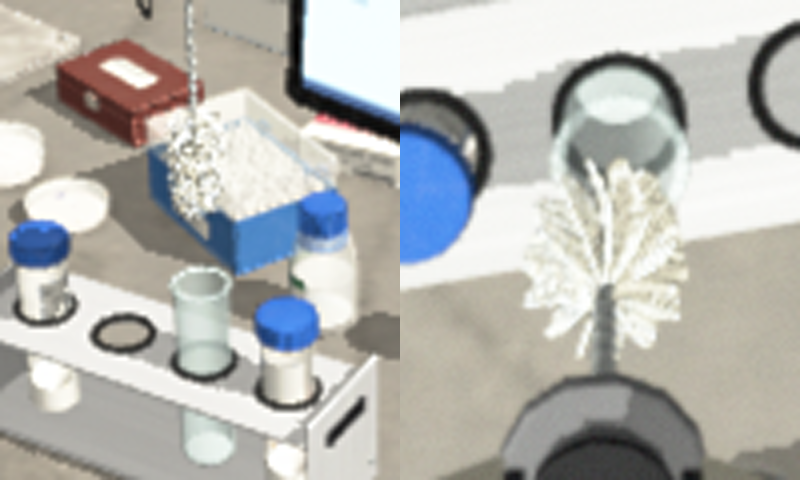

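The scene view puts the tube mouth at (287.5,251) and the bristle tip at (285,234). The wrist view puts the mouth at (325,207.5) and the brush axis at about (321.5,220). They are aligned to within about 3 mm. I'll shift slightly and lower to just above the mouth, then check again.

In the tool's units: 0.019 m is 0.304, 0.002 m is 0.032.

```bash
python3 nudge.py '[[[0, 0.032, 0.304], [0, 0, 0], 0], [[0, 0, 0.288], [0, 0, 0], 0], [[0, 0, 0], [0, 0, 0], 0], [[0, 0, 0], [0, 0, 0], 0]]'
python3 - <<'E'
from h import *
a,ca=grab("scene","s4");b,cb=grab("wrist","w4");T=robot.observe()["position"];print(T)
def proj(c,p):
    q=np.linalg.inv(c[3])@np.append(p,1);return np.round([c[0]*q[0]/q[2]+c[1],c[0]*q[1]/q[2]+c[2]],1)
for n,c in(("s",ca),("w",cb)):
    print(n,"tip",proj(c,T-[0,0,.1533]),"collar",proj(c,T-[0,0,.0233]),"mouth",proj(c,[.487,.042,.126]))
cv2.imwrite("pics/m4.png",np.hstack([cv2.resize(a[200:290,250:325],(400,480),interpolation=cv2.INTER_CUBIC),cv2.resize(b[170:290,270:370],(400,480),interpolation=cv2.INTER_CUBIC)]))
E
```

```text
t: 8.22
position: [0.4878, 0.0432, 0.291]
orientation: [0.001, 1.0, -0.0, 0.001]
wrist_force: [0.4, 0.5, -0.7]
opening: 0.0173
grasp_force: 25.0
[0.48801231 0.04346309 0.29113013]
s tip [286.6 247.2] collar [283.6 192.6] mouth [287.  252.3]
w tip [320.8 219. ] collar [321.1 283.1] mouth [319.1 214.4]
```

View pics/m4.png

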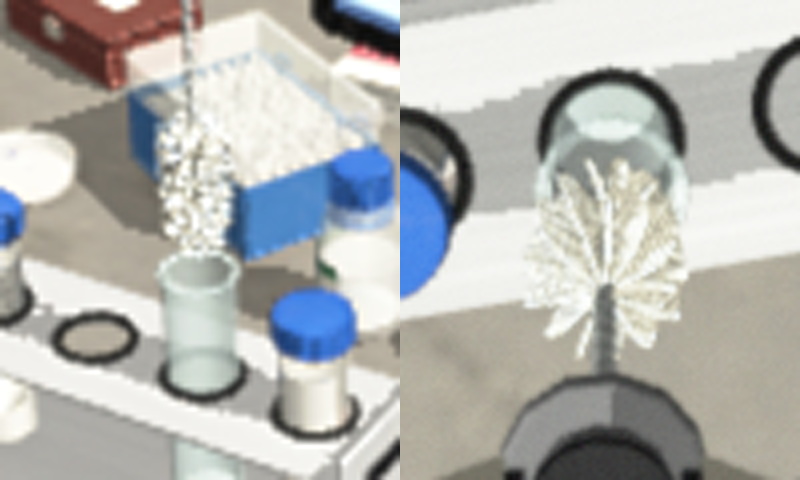

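They're aligned to about 1.2 mm: the scene view has the bristles and mouth both near x 287, and the wrist view shows a 1.5 px offset. I'll trim 1 mm and start stroke 1 slowly.

In the tool's units: 0.01 m is 0.16, 0.008 m is 0.128.

```bash
python3 nudge.py '[[[-0.008, 0.016, 0.128], [0, 0, 0], 0], [[0, 0, 0.16], [0, 0, 0], 0], [[0, 0, 0.16], [0, 0, 0], 0], [[0, 0, 0.16], [0, 0, 0], 0]]'; python3 nudge.py '[[[0, 0, 0.192], [0, 0, 0], 0], [[0, 0, 0.24], [0, 0, 0], 0], [[0, 0, 0.24], [0, 0, 0], 0], [[0, 0, 0.24], [0, 0, 0], 0], [[0, 0, 0.16], [0, 0, 0], 0], [[0, 0, 0.08], [0, 0, 0], 0], [[0, 0, 0.08], [0, 0, 0], 0], [[0, 0, 0.048], [0, 0, 0], 0], [[0, 0, 0], [0, 0, 0], 0], [[0, 0, 0], [0, 0, 0], 0]]'
```

```text
t: 8.82
position: [0.4882, 0.0449, 0.2515]
orientation: [-0.0, 1.0, 0.0, 0.0]
wrist_force: [0.4, 0.3, 1.1]
opening: 0.0171
grasp_force: 25.0
t: 10.07
position: [0.4881, 0.0449, 0.1722]
orientation: [-0.0, 1.0, 0.0, -0.0]
wrist_force: [0.4, 0.3, -1.2]
opening: 0.0175
grasp_force: 25.0
```

In the tool's units: 0.0015 m is 0.024, 0.001 m is 0.016.

```bash
python3 nudge.py '[[[0, 0, 0.024], [0, 0, 0], 0], [[0, 0, 0.016], [0, 0, 0], 0], [[0, 0, 0.016], [0, 0, 0], 0], [[0, 0, 0], [0, 0, 0], 0]]'; python3 nudge.py '[[[0, 0, 0.016], [0, 0, 0], 0], [[0, 0, 0.008], [0, 0, 0], 0], [[0, 0, 0], [0, 0, 0], 0]]'
```

```text
t: 10.58
position: [0.4881, 0.0449, 0.1686]
orientation: [-0.0, 1.0, 0.0, -0.0]
wrist_force: [0.5, -0.3, -0.9]
opening: 0.0176
grasp_force: 25.0
t: 10.95
position: [0.4881, 0.0448, 0.1672]
orientation: [-0.0, 1.0, 0.0, -0.0]
wrist_force: [0.5, 0.8, -0.8]
opening: 0.0177
grasp_force: 25.0
```

Stroke 1 is at the floor height with no ramming. Drawing up 70 mm, then strokes 2 and 3.

```bash
python3 nudge.py '[[[0, 0, -0.24], [0, 0, 0], 0], [[0, 0, -0.32], [0, 0, 0], 0], [[0, 0, -0.32], [0, 0, 0], 0], [[0, 0, -0.24], [0, 0, 0], 0], [[0, 0, 0], [0, 0, 0], 0], [[0, 0, 0], [0, 0, 0], 0]]'
python3 - <<'E'
from h import *
a,ca=grab("scene","s5")
cv2.imwrite("pics/m5.png",cv2.resize(a[200:290,250:325],(400,480),interpolation=cv2.INTER_CUBIC))
E
```

```text
t: 11.7
position: [0.488, 0.0449, 0.2367]
orientation: [-0.0, 1.0, 0.0, -0.0]
wrist_force: [0.4, 0.4, 0.8]
opening: 0.0176
grasp_force: 25.0
```

View pics/m5.png

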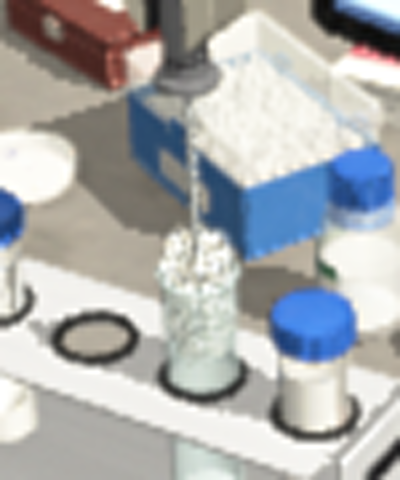

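The bristles are inside the tube and showing at the mouth (crop (198,250)), and the brush hasn't slipped. On to strokes 2 and 3.

In the tool's units: 0.02 m is 0.32, 0.018 m is 0.288.

```bash
D='see rows'; python3 nudge.py '[[[0, 0, 0.24], [0, 0, 0], 0], [[0, 0, 0.32], [0, 0, 0], 0], [[0, 0, 0.288], [0, 0, 0], 0], [[0, 0, 0.128], [0, 0, 0], 0], [[0, 0, 0.08], [0, 0, 0], 0], [[0, 0, 0.04], [0, 0, 0], 0], [[0, 0, 0.016], [0, 0, 0], 0], [[0, 0, 0], [0, 0, 0], 0], [[0, 0, 0], [0, 0, 0], 0]]'; python3 nudge.py '[[[0, 0, -0.24], [0, 0, 0], 0], [[0, 0, -0.32], [0, 0, 0], 0], [[0, 0, -0.32], [0, 0, 0], 0], [[0, 0, -0.232], [0, 0, 0], 0], [[0, 0, 0], [0, 0, 0], 0], [[0, 0, 0], [0, 0, 0], 0]]'; python3 nudge.py '[[[0, 0, 0.24], [0, 0, 0], 0], [[0, 0, 0.32], [0, 0, 0], 0], [[0, 0, 0.288], [0, 0, 0], 0], [[0, 0, 0.128], [0, 0, 0], 0], [[0, 0, 0.08], [0, 0, 0], 0], [[0, 0, 0.04], [0, 0, 0], 0], [[0, 0, 0.016], [0, 0, 0], 0], [[0, 0, 0], [0, 0, 0], 0], [[0, 0, 0], [0, 0, 0], 0]]'
```

```text
t: 12.88
position: [0.4882, 0.0449, 0.1679]
orientation: [-0.0, 1.0, 0.0, 0.0]
wrist_force: [0.8, -0.7, -0.7]
opening: 0.0176
grasp_force: 25.0
t: 13.62
position: [0.488, 0.0449, 0.2368]
orientation: [-0.0, 1.0, 0.0, -0.0]
wrist_force: [0.5, 0.9, -0.1]
opening: 0.0175
grasp_force: 25.0
t: 14.75
position: [0.4882, 0.0449, 0.1678]
orientation: [-0.0, 1.0, 0.0, 0.0]
wrist_force: [0.6, 0.3, -1.0]
opening: 0.0178
grasp_force: 25.0
```

In the tool's units: -0.02 m is -0.32, -0.018 m is -0.288.

```bash
python3 nudge.py '[[[0, 0, -0.32], [0, 0, 0], 0], [[0, 0, -0.32], [0, 0, 0], 0], [[0, 0, -0.32], [0, 0, 0], 0], [[0, 0, -0.32], [0, 0, 0], 0], [[0, 0, -0.32], [0, 0, 0], 0], [[0, 0, -0.32], [0, 0, 0], 0], [[0, 0, -0.32], [0, 0, 0], 0], [[0, 0, -0.288], [0, 0, 0], 0], [[0, 0, 0], [0, 0, 0], 0]]'; python3 nudge.py '[[[0.3328, -0.7168, 0], [0, 0, 0], 0], [[0.3328, -0.7168, 0], [0, 0, 0], 0], [[0.3328, -0.7168, 0], [0, 0, 0], 0], [[0.3328, -0.7168, 0], [0, 0, 0], 0], [[0.3328, -0.7168, 0], [0, 0, 0], 0], [[0.3328, -0.7168, 0], [0, 0, 0], 0], [[0, 0, 0], [0, 0, 0], 0], [[0, 0, 0], [0, 0, 0], 0]]'
```

```text
t: 15.88
position: [0.4885, 0.0448, 0.3268]
orientation: [-0.0, 1.0, -0.0, 0.001]
wrist_force: [0.2, 0.5, -0.7]
opening: 0.018
grasp_force: 25.0
t: 16.88
position: [0.3632, -0.2234, 0.325]
orientation: [0.0, 1.0, 0.001, -0.0]
wrist_force: [-1.1, -0.7, -1.4]
opening: 0.0174
grasp_force: 25.0
```

In the tool's units: 0.04 m is 0.64, -0.0005 m is -0.008.

```bash
python3 nudge.py '[[[0, -0.008, 0.48], [0, 0, 0], 0], [[0, 0, 0.64], [0, 0, 0], 0], [[0, 0, 0.64], [0, 0, 0], 0], [[0, 0, 0.36], [0, 0, 0], 0], [[0, 0, 0], [0, 0, 0], 0], [[0, 0, 0], [0, 0, 0], 0]]'
python3 - <<'E'
from h import *
np.set_printoptions(precision=4,suppress=True)
a,ca=grab("scene","s6");b,cb=grab("wrist","w6");T=robot.observe()["position"];print(T)
cv2.imwrite("pics/m6.png",np.hstack([cv2.resize(a[255:345,325:400],(400,480),interpolation=cv2.INTER_CUBIC),cv2.resize(b[160:340,245:395],(400,480),interpolation=cv2.INTER_CUBIC)]))
E
```

```text
t: 17.62
position: [0.3642, -0.2241, 0.1941]
orientation: [-0.001, 1.0, -0.0, 0.001]
wrist_force: [-0.1, 0.2, 0.2]
opening: 0.0174
grasp_force: 25.0
[ 0.3642 -0.2246  0.1943]
```

View pics/m6.png

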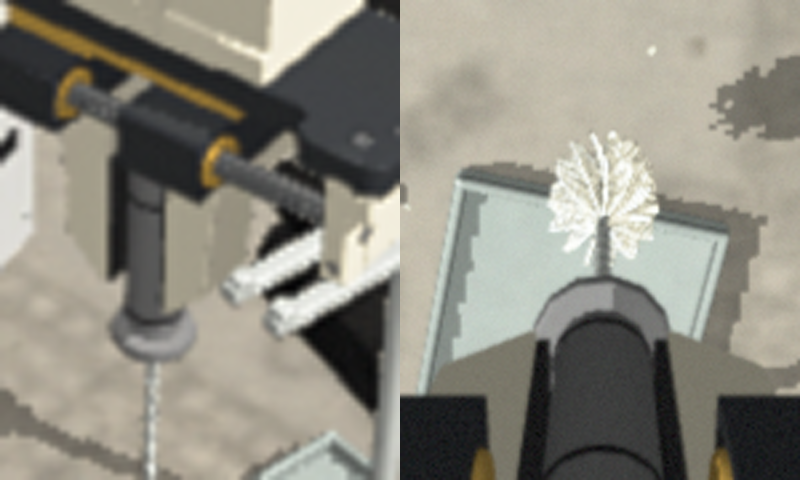

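The brush hangs vertical in front of the fork, in line with the slot: the collar is at crop (152,335) and the tine tips at (237,290) and (278,322). Sliding it back in.

In the tool's units: -0.012 m is -0.192, -0.01 m is -0.16.

```bash
python3 nudge.py '[[[-0.16, -0.032, 0], [0, 0, 0], 0], [[-0.192, -0.0384, 0], [0, 0, 0], 0], [[-0.192, -0.0384, 0], [0, 0, 0], 0], [[-0.192, -0.0384, 0], [0, 0, 0], 0], [[-0.192, -0.0384, 0], [0, 0, 0], 0], [[-0.16, -0.032, 0], [0, 0, 0], 0], [[0, 0, 0], [0, 0, 0], 0], [[0, 0, 0], [0, 0, 0], 0]]'
```

```text
t: 18.73
position: [0.4311, -0.2379, 0.1931]
orientation: [-0.0, 1.0, 0.0, -0.0]
wrist_force: [-0.8, 0.2, -0.6]
opening: 0.0176
grasp_force: 25.0
```

No contact forces. Adjusting x by 1 mm and lowering to the pick-up height of 0.1833.

In the tool's units: 0.003 m is 0.048, 0.002 m is 0.032.

```bash
python3 nudge.py '[[[-0.016, 0, 0.048], [0, 0, 0], 0], [[0, 0, 0.048], [0, 0, 0], 0], [[0, 0, 0.032], [0, 0, 0], 0], [[0, 0, 0.016], [0, 0, 0], 0], [[0, 0, 0], [0, 0, 0], 0], [[0, 0, 0], [0, 0, 0], 0]]'
```

```text
t: 19.48
position: [0.4325, -0.2381, 0.1843]
orientation: [-0.0, 1.0, 0.0, 0.0]
wrist_force: [-0.0, 0.7, -0.8]
opening: 0.0174
grasp_force: 25.0
```

In the tool's units: 0.0008 m is 0.0128.

```bash
python3 nudge.py '[[[0, 0, 0.0128], [0, 0, 0], 0], [[0, 0, 0], [0, 0, 0], 0], [[0, 0, 0], [0, 0, 0], 0.022], [[0, 0, 0], [0, 0, 0], 0.03], [[0, 0, 0], [0, 0, 0], 0.045], [[0, 0, 0], [0, 0, 0], 0.06], [[0, 0, 0], [0, 0, 0], 0.07], [[0, 0, 0], [0, 0, 0], 0.07], [[0, 0, 0], [0, 0, 0], 0.07]]'; python3 nudge.py '[[[0, 0, -0.32], [0, 0, 0], 0.07], [[0, 0, -0.64], [0, 0, 0], 0.07], [[0, 0, -0.64], [0, 0, 0], 0.07], [[0, 0, -0.48], [0, 0, 0], 0.07], [[0.32, 0.8, 0], [0, 0, 0], 0.07], [[0.32, 0.8, 0], [0, 0, 0], 0.07], [[0, 0.8, 0], [0, 0, 0], 0.07], [[0, 0.8, 0], [0, 0, 0], 0.07], [[0, 0, 0], [0, 0, 0], 0.07], [[0, 0, 0], [0, 0, 0], 0.07]]'
python3 - <<'E'
from h import *
a,ca=grab("scene","s7");b,cb=grab("top","t7")
cv2.imwrite("pics/m7.png",np.hstack([cv2.resize(a[265:385,340:440],(400,480),interpolation=cv2.INTER_CUBIC),cv2.resize(b[255:351,395:475],(400,480),interpolation=cv2.INTER_CUBIC)]))
s=cv2.imread("pics/scene0.png");print("diff vs start",np.abs(s.astype(int)-a)[260:380,350:430].max(2).__gt__(60).sum())
E
```

```text
t: 20.6
position: [0.4324, -0.2381, 0.1834]
orientation: [-0.0, 1.0, 0.0, 0.0]
wrist_force: [0.1, -0.7, 0.5]
opening: 0.0695
grasp_force: 0.0
t: 21.85
position: [0.3925, -0.0384, 0.3135]
orientation: [-0.001, 1.0, -0.0, 0.0]
wrist_force: [0.2, -0.7, 0.5]
opening: 0.0699
grasp_force: 0.0
diff vs start 69
```

View pics/m7.png

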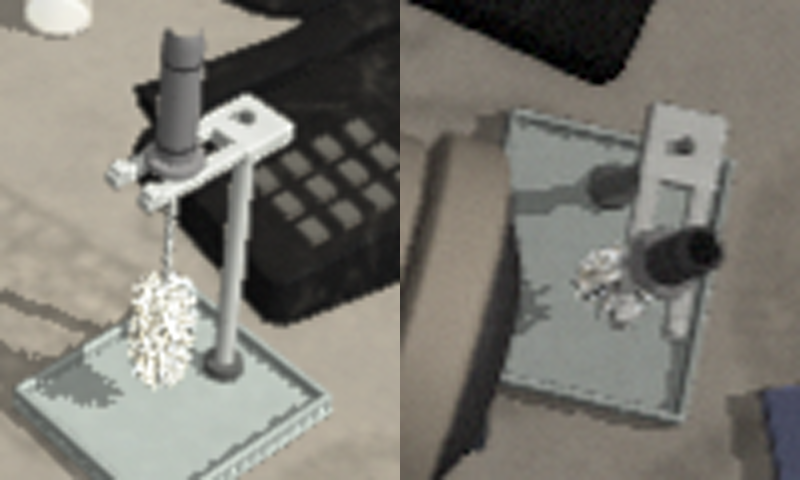

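The brush hangs upright in the fork as it did at the start: the collar is at crop (174,165), the same place as before. Nothing else has moved. Handing in.

```bash
python3 -c "
from station import robot, imaging
print(robot.job_done())"
```

```text
the job is handed in; nothing more can be done
None
```

The tube was scrubbed with three full strokes to the bottom, the brush hangs back in its fork, and the job was handed in at about 22 s; the hand-in returned no verdict.

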